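# Hang the accessory tray on the slotted rack

## Robot

A 6-joint arm with a two-finger parallel gripper is mounted at the origin on a cart in front of the work surface, level with it; the furniture and walls round the work are solid. World frame = base frame: x ahead of the robot, y to its left, z up, the work surface at z = 0. Lengths are in mm, angles in degrees, forces in N, time in s.
With the tool pointing down it reaches from about 275 to 825 mm from the base axis. Payload 4.9 kg.
Tool frame: the origin (TCP) lies on the front face of the gripper's body, between the roots of the fingers; the fingertips stand 73 mm ahead of it and the grasp point (between the pads) lies 54 mm ahead of it; z points along the fingers, y is the line along which they close (so a half turn about z gives the same grasp; the last joint's range is limited). The gripper opens to 85 mm and grips with 20 to 120 N. Pads are 22 mm wide; open, the fingers measure 114 mm over their backs; the gripper's body (76 mm by 85 mm) begins 54 mm behind the grasp point. The pads swing forward as they close: fully open they stand 13 mm farther back than shut.
Start: joints at [-70.772, 18.69, -11.035, 60.275, 0, 82.311], TCP at [249.003, -490.424, 303.881] pointing down, gripper open.
Joint ranges: [-152.03, 152.03], [-55.5, 102.48], [-74.3, 77.21], [-110.64, 120.58], [-84.22, 78.4], [-180, 180]. Speed limits (degrees/s): [147.25, 147.25, 180, 180, 180, 180].

## Interface

Orientations are given as [roll, pitch, yaw] about the fixed x, y, z axes, in that order (R = Rz(yaw) Ry(pitch) Rx(roll)).
In Python, from plant import * gives the robot as it stands.
- The arm moves only by the shell command python3 -m pendant 'ROWS' [FORCE]. ROWS is JSON, a list of rows, each an object with "fingers": the closure, from 0 (fully open) to 1 (shut); "linear": the shift along the tool's x, y, z as a fraction of full scale, a list of three; "roll": the turn about the tool's z as a fraction of full scale. In form: [{"fingers": fingers, "linear": [dx, dy, dz], "roll": roll}, ...]. A call has 1 to 12 rows; each row is the pose to reach, as a shift and turn from the pose commanded when the call began, along the tool's axes at that moment; what a row does not reach only later rows make up. Full scale, the value 1, is 400 mm for a shift and 120 degrees for a turn. A row lasts 1/10 s, in which the tool goes at most 50 mm and 8.59 degrees, less where a joint would pass 70% of its speed; a pose out of reach is approached as far as the arm can. A call with a number of a shift or a turn outside -1 to 1 is refused whole. A call with a gripper value outside its range is refused whole. The fingers move at their own pace and stop on an object; FORCE is the grip in N (left out, the last holds). Time passes only in rows, so rows that repeat a pose let the fingers close. It gives the time, the measured TCP pose, the force, the opening and the grip force at its end, in the units of the state.
- read_state(): the state, without advancing time (a new reading comes with each control period).
- snapshot(name): name is "side" or "top" or "wrist"; returns the picture (420x560x3 uint8, red, green, blue); there is no depth.
- camera_info(name): a dict with "intrinsics" (3x3 intrinsics, pixels), "world_from_camera" (4x4, takes a point from camera to world coordinates). Camera axes: x right, y down, z forward; pixel columns grow to the right and rows downward; lengths in mm; the calibration is good to about 2 mm. The wrist camera is an equidistant fisheye: a pixel r from the principal point sees the ray r / f radians off the axis. A picture is of the moment at which its call begins: read the wrist's pose just before it. camera_info takes no time and is no camera call; for the wrist camera it gives the pose at the moment of the call.
- finish_job(): hands the job in; it is judged then, once.
Trained networks look in the newest picture that a camera, given by its name, has taken for a name from the list of things; names that differ only in an ending like _2 or _b are one class to them, and where a whole thing is asked for, a point or a joint stands for the part that bears it (a point fixed in the world has none). Each returns a list of dicts, best first, with "score" (0 to 1); they miss things now and then, are a little off and sometimes report something else, mostly with a low value. They report only what shows in the picture. A call takes as long as a camera call.
- spot_in(query, camera): "at" ([column, row] in pixels, amid what is visible of it).
The state is a dict: "time_s": time; "joints": joint angles; "qd": joint speeds; "joint_efforts": joint torques, N m; "eef_pos": TCP position; "eef_rot": TCP orientation; "force": force on the tool from outside, world axes, zero at the start; "ft_torque": the same for the moment, N m; "width": finger opening in mm; "finger_force": force on a finger pad.
Only numpy, scipy, OpenCV 4.12 (cv2) and the standard library are available. Lean on these libraries where they do the work, as an engineer would, in place of code of your own. Each camera call takes 0.05 s, during which the arm holds its last target. There are 200 camera calls.

## Task

Hang the loose metal tray beside the one already on the packing rack, at the same height: hook its four claws into the slots of the free bay, then press it down until it is fully home and the spring catch has snapped out over its top edge. Let go of it, and leave the stapler where it is.

Things in the scene. Friction and masses are not known exactly. Their poses are not given: they have to be found in the camera images.
- tray_grip (a point): Centre of the loose tray's grip: a black bar 76 mm long (tray x), 13 wide (y), 18 high (z) on a thin web dividing the tray; 73 mm above the tray's underside, which stands on the table at the start. Bare metal tray 85 deep, 122 wide, side walls 26 high, 0.28-0.46 kg, balanced under the grip. Axes: z up, x from its front to its back plate, y left. Plate: 85 high, rear face 43 mm from here at +x.
- tray_claws (a point): On the rear face of the tray's back plate, mid-width, level with the underside of the upper claws' necks: 43 mm to +x and 13 below tray_grip, same axes. Claws 5 mm wide, one pair 58 mm left and right of here, one pair 40 mm lower; necks 6 high stick out 8 mm, hooks reach 11 mm below them. Top middle of the plate: window 32 wide, 24 high, under a strike bar 5 high whose top is 25 mm above here.
- bay_left (a point): Left bay (seen from the robot) of the grey rack: point in the front plane of the uprights, midway between the bay's slot columns, level with the lower edges of the top slots, 130 mm above the table. Axes: z up, x from the rack's front to its back, y left. tray_claws coincides with it, axes too, when the tray is fully home here. Rack's top and thumb releases: 52 mm above here.
- bay_right (a point): The same point of the right bay, 140 mm from the left one. Slots of each bay: 12 mm wide, 30 high, 58 mm left and right of its middle, in rows 40 mm apart, wall 3 mm thick; use the top two rows. Claws go straight in while the tray is 12 to 23 mm (best 18) above its final height; then it goes straight down.
- rack: The rack itself: three grey double-slotted uprights 46 mm wide with 120 mm long feet, fixed, 325 mm wide in all. Origin on the table under the middle upright's front face; z up, x from its front to its back, y left.
- hung_tray: An identical tray holding three thread spools, fixed in the rack: its bay is taken, the other one (a roll of labels, 40 mm high, stands on the table under it) is free. Origin under its middle, 45 mm in front of the plane of the uprights, 70 mm above the table; axes as the tray's.
- catch_left (a joint): Left bay's spring catch, travel in m: 0 = out (also in an empty bay), up to 0.0075 = pushed back. Bolt in the bay's middle, bevelled on top, 14 mm wide, sticks 6 mm out of the front plane, 26 to 39 mm above the bay point. As the tray goes in it enters the plate's window; as it goes down the strike bar pushes it back until it snaps out above the bar. Takes 3 to 15 N besides the tray's weight.
- catch_right (a joint): The same for the right bay's spring catch.
- stapler: Black desk stapler, 36x146x56 mm, loose on the table in front of the rack; leave alone. Origin under its middle.

How it is judged (in metres and radians):
At the end, for the whole second after the job is handed in: The loose tray hangs in the free bay with its claws within 7 mm of their home point and no more than 2.5 mm above it, tilted less than 4 degrees, at rest, and that bay's catch is out to within 2.5 mm, above the tray's top edge (((distance between tray_claws and bay_left below 0.007 m and z of tray_claws in the frame of bay_left below 0.0025 m and value of joint catch_left below 0.0025 m) or (distance between tray_claws and bay_right below 0.007 m and z of tray_claws in the frame of bay_right below 0.0025 m and value of joint catch_right below 0.0025 m)) and angle between tray_claws's own z axis and vertical below 0.07 rad and linear speed of tray below 0.02 m/s); the robot touches nothing.
It fails at once if the stapler is pushed more than 30 mm (distance of stapler from where it was at the start of the episode above 0.03 m).
It also fails if it takes over 45 s, if anything falls off the work surface, if the arm or the gripper's body presses on something with over 40 N, if the wrist force passes 120 N, or if a joint passes its speed limit or range.

## Working session

There is one attempt and no reset: what is moved stays moved. The work goes in short steps, Python scripts to look and compute and a shell command to move; the robot and the scene stay as the last step left them, time stands still between calls to the robot, and variables do not carry over. Pictures are saved under pics/ and viewed, at most 11 in all, crops included, and the job is handed in when it is done.

```bash
mkdir -p pics; ls
cat > h.py <<'E'
from plant import *
import numpy as np, cv2
def save(n,f):
    im=snapshot(n); cv2.imwrite('pics/'+f,im[:,:,::-1]); return im
def ray(n,px,ci=None):
    ci=ci or camera_info(n); K=np.array(ci['intrinsics']);T=np.array(ci['world_from_camera'])
    a=(px[0]-K[0,2])/K[0,0]; b=(px[1]-K[1,2])/K[1,1]
    if n=='wrist':
        r=np.hypot(a,b); d=np.array([a/r*np.sin(r),b/r*np.sin(r),np.cos(r)]) if r>0 else np.array([0,0,1.])
    else: d=np.array([a,b,1.])
    d=T[:3,:3]@d; return T[:3,3],d/np.linalg.norm(d)
def plane(n,px,z,ci=None):
    o,d=ray(n,px,ci); return o+d*(z-o[2])/d[2]
def tri(rs):
    A=sum(np.eye(3)-np.outer(d,d) for o,d in rs);b=sum((np.eye(3)-np.outer(d,d))@o for o,d in rs)
    p=np.linalg.solve(A,b); return p,[np.linalg.norm(np.cross(p-o,d)) for o,d in rs]
def proj(n,p,ci=None):
    ci=ci or camera_info(n); K=np.array(ci['intrinsics']);T=np.linalg.inv(np.array(ci['world_from_camera']))
    q=T[:3,:3]@np.array(p,float)+T[:3,3]
    if n=='wrist':
        r=np.hypot(q[0],q[1]);t=np.arctan2(r,q[2]);q=np.array([q[0]/r*t,q[1]/r*t,1])
    else:q=q/q[2]
    return (K@q)[:2]
E
python3 - <<'E'
from h import *
np.set_printoptions(precision=1,suppress=True)
for n in ('top','side'):
    save(n,n+'0.png'); ci=camera_info(n); print(n,np.array(ci['intrinsics']).tolist(),np.array(ci['world_from_camera']))
    for q in ('tray_grip','tray_claws','bay_left','bay_right','rack','hung_tray','stapler','catch_left'):
        print(q,[(d['score'],np.round(d['at'])) for d in spot_in(q,n)[:3]])
s=read_state();print(s['time_s'],s['eef_pos'],s['eef_rot'],s['force'],s['width'])
a=cv2.imread('pics/top0.png');b=cv2.imread('pics/side0.png')
E
```

```text
pics
top [[439.4233668827506, 0.0, 273.69433789833545], [0.0, 439.4233668827506, 202.03209093627038], [0.0, 0.0, 1.0]] [[  -0.    -1.     0.2  368.1]
 [  -1.     0.    -0.    67.9]
 [   0.    -0.2   -1.  1021.8]
 [   0.     0.     0.     1. ]]
tray_grip [(0.86, array([175., 237.]))]
tray_claws []
bay_left [(0.72, array([327., 143.]))]
bay_right [(0.68, array([332., 142.]))]
rack [(0.7, array([329., 138.]))]
hung_tray [(0.58, array([368., 166.]))]
stapler [(0.76, array([314., 257.]))]
catch_left [(0.43, array([306., 139.]))]
side [[484.62451666911744, 0.0, 278.6490177491929], [0.0, 484.62451666911744, 203.80999993539584], [0.0, 0.0, 1.0]] [[ -0.9  -0.3   0.3 155.1]
 [ -0.4   0.6  -0.7 865.4]
 [ -0.   -0.8  -0.6 816.1]
 [  0.    0.    0.    1. ]]
tray_grip [(0.66, array([252., 171.])), (0.65, array([262., 297.]))]
tray_claws [(0.81, array([262., 294.]))]
bay_left []
bay_right []
rack [(0.9, array([251., 168.]))]
hung_tray [(0.96, array([287., 148.]))]
stapler [(0.6, array([338., 217.]))]
catch_left [(0.6, array([247., 151.]))]
0.9 [ 249.  -490.4  303.9] [180.   -0.   26.9] [-0.9 -0.8  0.3] 85.4216515763124
```

View pics/top0.png

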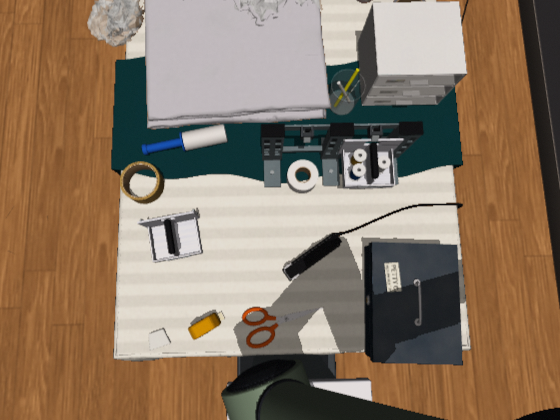

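View pics/side0.png

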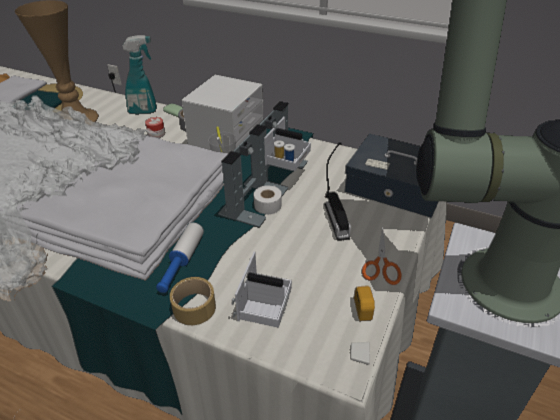

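The top view shows the loose tray at about (173,237), its back plate facing the rack and the grip bar running roughly (167,221) to (177,252). The hung tray is in the right bay, so the left bay is free, with its uprights at about (272,150) and (331,150) and the label roll at (302,177). The stapler is at (313,257). In the side view, the grip is at (266,281).

Run:
```python
from h import *
np.set_printoptions(precision=1,suppress=True)
print('grip',tri([ray('top',(172,236.5)),ray('side',(266,281))]))
for q,p in dict(a=(168,221),b=(176,252)).items(): print('bar',plane('top',p,82))
print('stapler',plane('top',(313,257),28)); print('hung spot',plane('top',(368,166),90))
for p in [(272,150),(331,150)]: print(plane('top',p,182))
T=cv2.imread('pics/top0.png');S=cv2.imread('pics/side0.png')
def c(I,x,y,w,h,k): return cv2.resize(I[y:y+h,x:x+w],None,fx=k,fy=k,interpolation=cv2.INTER_CUBIC)
o=np.zeros((600,800,3),np.uint8)
o[:300,:400]=c(T,130,195,80,60,5)
o[:300,400:]=c(S,215,240,80,60,5)
o[300:,:400]=c(T,255,110,80,60,5); o[300:,400:]=c(S,210,95,100,75,4)
cv2.imwrite('pics/c0.png',o)
ci=camera_info('wrist');print(np.array(ci['world_from_camera']),ci['intrinsics'])
```

```text
grip (array([470.7, 270.1,  61.7]), [np.float64(0.5668054216152448), np.float64(0.5668054216154105)])
bar [502.6 275.2  82. ]
bar [435.9 256.9  82. ]
stapler [422.2 -39.6  28. ]
hung spot [ 614.9 -161.6   90. ]
[626.6  50.5 182. ]
[624.7 -67.  182. ]
[[   0.5   -0.8   -0.3  324. ]
 [  -0.9   -0.4   -0.1 -454.1]
 [   0.     0.3   -0.9  375.9]
 [   0.     0.     0.     1. ]] [[325.2   0.  280.2]
 [  0.  325.2 206.4]
 [  0.    0.    1. ]]
```

View pics/c0.png

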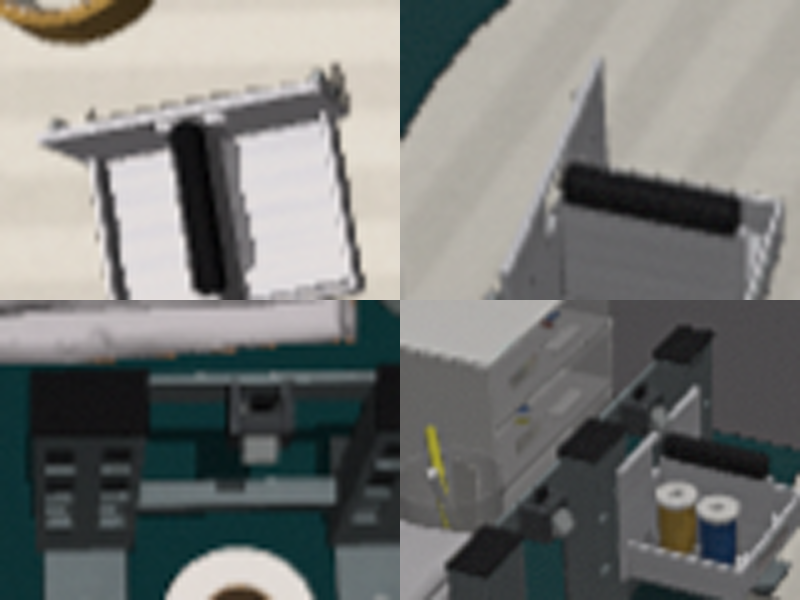

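The crops show the bar from about (167,220) to (171,253) in the top picture, with the tray yawed around +10°. The left bay's bolt is at about (307,141). I'll swing over with a half turn so joint 6 stays in range.

```bash
python3 -m pendant '[{"fingers":0,"linear":[0.4,-0.44,0],"roll":-0.4},{"fingers":0,"linear":[0.63,-0.69,0],"roll":-0.85},{"fingers":0,"linear":[0.63,-0.69,0],"roll":-0.85},{"fingers":0,"linear":[0.63,-0.69,0],"roll":-0.85},{"fingers":0,"linear":[0.63,-0.69,0],"roll":-0.85},{"fingers":0,"linear":[0.63,-0.69,0],"roll":-0.85},{"fingers":0,"linear":[0.63,-0.69,0],"roll":-0.85},{"fingers":0,"linear":[0.63,-0.69,0],"roll":-0.85},{"fingers":0,"linear":[0.63,-0.69,0],"roll":-0.85},{"fingers":0,"linear":[0.63,-0.69,0],"roll":-0.85},{"fingers":0,"linear":[0.63,-0.69,0],"roll":-0.85},{"fingers":0,"linear":[0.63,-0.69,0],"roll":-0.85}]'
cat > to.py <<'E'
# usage: to.py x y z yaw -> linear, roll from the present pose (tool pointing down)
import sys; from h import *
from scipy.spatial.transform import Rotation as R
s=read_state(); r=R.from_euler('xyz',s['eef_rot'],degrees=True)
x,y,z,w=map(float,sys.argv[1:])
d=r.inv().apply(np.array([x,y,z])-s['eef_pos']); dy=(w-s['eef_rot'][2]+180)%360-180
print('t',s['time_s'],np.round(s['eef_pos'],1),np.round(s['eef_rot'],2),'linear',np.round(d/400,4),'roll',round(-dy/120,4),'rows',round(max(np.linalg.norm(d)/50,abs(dy)/8.59),1),'F',np.round(s['force'],1))
E
python3 to.py 430 240 300 190
```

```text
time_s: 2.1
eef_pos: [348.8, -130.1, 304.1]
eef_rot: [180.0, 0.0, 129.3]
force: [-0.3, -0.4, 0.5]
width: 85.7
finger_force: 0.0
t 2.1 [ 348.8 -130.1  304.1] [1.7999e+02 3.0000e-02 1.2927e+02] linear [0.5878 0.7427 0.01  ] roll -0.5061 rows 7.6 F [-0.3 -0.4  0.5]
```

```bash
python3 -m pendant '[{"fingers":0,"linear":[0.588,0.743,0],"roll":-0.506},{"fingers":0,"linear":[0.588,0.743,0],"roll":-0.506},{"fingers":0,"linear":[0.588,0.743,0],"roll":-0.506},{"fingers":0,"linear":[0.588,0.743,0],"roll":-0.506},{"fingers":0,"linear":[0.588,0.743,0],"roll":-0.506},{"fingers":0,"linear":[0.588,0.743,0],"roll":-0.506},{"fingers":0,"linear":[0.588,0.743,0],"roll":-0.506},{"fingers":0,"linear":[0.588,0.743,0],"roll":-0.506},{"fingers":0,"linear":[0.588,0.743,0],"roll":-0.506},{"fingers":0,"linear":[0.588,0.743,0],"roll":-0.506}]'
python3 - <<'E'
from h import *
import json
ci=camera_info('wrist');im=save('wrist','w1.png')
json.dump({k:np.array(v).tolist() for k,v in ci.items()},open('w1.json','w'))
for q in ('tray_grip','tray_claws','bay_left','catch_left','rack'):
    print(q,[(d['score'],np.round(d['at'],1)) for d in spot_in(q,'wrist')[:3]])
print(np.round(ci['world_from_camera'],2))
E
```

```text
time_s: 3.1
eef_pos: [431.9, 239.7, 303.6]
eef_rot: [-180.0, -0.1, -170.3]
force: [-0.0, -0.1, 0.4]
width: 85.5
finger_force: 0.0
tray_grip [(0.93, array([302.6, 221.9])), (0.47, array([ 48.6, 307.2]))]
tray_claws [(0.76, array([303.3, 223.8]))]
bay_left [(0.81, array([ 44.5, 305.2]))]
catch_left [(0.52, array([ 34.9, 353.5]))]
rack [(0.85, array([ 50.1, 307.6]))]
[[-1.7000e-01  9.3000e-01  3.2000e-01  3.5185e+02]
 [ 9.9000e-01  1.6000e-01  5.0000e-02  2.2475e+02]
 [-0.0000e+00  3.2000e-01 -9.5000e-01  3.7566e+02]
 [ 0.0000e+00  0.0000e+00  0.0000e+00  1.0000e+00]]
```

View pics/w1.png

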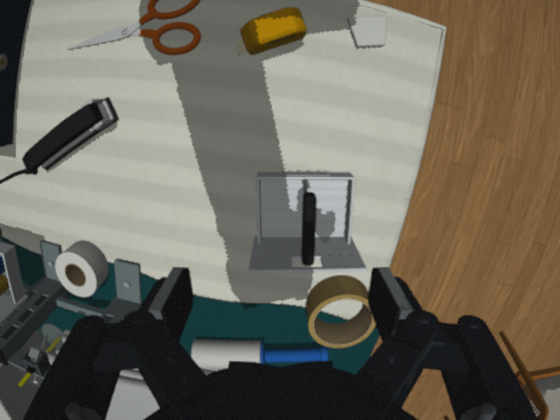

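The wrist view shows the grip bar running from (309,194) to (308,264), with the tray plate along row ~255. The rack is at the lower left, around (45,305). Next I'll fit the bar's box to its dark silhouette in all three views.

```bash
cat > fit.py <<'E'
from h import *
import json
from scipy.optimize import minimize
ciw=json.load(open('w1.json'));ci={'top':camera_info('top'),'side':camera_info('side'),'wrist':ciw}
I={'top':cv2.imread('pics/top0.png'),'side':cv2.imread('pics/side0.png'),'wrist':cv2.imread('pics/w1.png')}
W={'top':(158,215,182,258),'side':(245,268,286,292),'wrist':(298,188,322,270)}
M={}
for n,(a,b,c,d) in W.items():
    g=I[n].max(2).astype(np.uint8); m=np.zeros_like(g); m[b:d,a:c]=g[b:d,a:c]<58
    k,l,s,_=cv2.connectedComponentsWithStats(m); j=1+np.argmax(s[1:,4]); M[n]=(l==j); print(n,s[j])
def pts(p):
    x,y,z,w=p; c,s=np.cos(w),np.sin(w)
    return [(x+c*a-s*b,y+s*a+c*b,z+e) for a in(-38,38) for b in(-6.5,6.5) for e in(-9,9)]
def cost(p,views):
    t=0
    for n in views:
        q=np.array([proj(n,v,ci[n]) for v in pts(p)])
        a,b,c,d=W[n]; k=8
        h=cv2.convexHull(((q-[a-.0,b-.0]+.5)*k).astype(np.float32)).astype(np.int32)
        m=np.zeros(((d-b)*k,(c-a)*k),np.uint8); cv2.fillConvexPoly(m,h,1)
        m=cv2.resize(m.astype(np.float32),(c-a,d-b),interpolation=cv2.INTER_AREA)
        t+=np.abs(m-M[n][b:d,a:c]).sum()/M[n].sum()
    return t
for v in (['top','side','wrist'],['top','wrist'],['side','wrist'],['top','side']):
    b=min((minimize(cost,[470,268,z,w],args=(v,),method='Nelder-Mead',options=dict(initial_simplex=np.array([[470,268,z,w]]*5)+np.vstack([np.zeros(4),np.diag([12,12,12,.1])]))) for z in(65,78) for w in(.1,.2)),key=lambda r:r.fun)
    print(v,np.round(b.x[:3],1),np.degrees(b.x[3]).round(2),round(b.fun,3),[round(cost(b.x,[n]),3) for n in v])
E
python3 fit.py
```

```text
top [164 219  15  36 304]
side [247 273  36  14 283]
wrist [301 192  15  73 893]
['top', 'side', 'wrist'] [473.5 273.7  66. ] 10.74 0.829 [np.float64(0.219), np.float64(0.421), np.float64(0.189)]
['top', 'wrist'] [475.3 274.9  60.8] 10.91 0.388 [np.float64(0.23), np.float64(0.158)]
['side', 'wrist'] [473.1 274.4  66.8] 9.58 0.6 [np.float64(0.422), np.float64(0.177)]
['top', 'side'] [470.9 271.8  66.6] 11.42 0.588 [np.float64(0.165), np.float64(0.423)]
```

```bash
python3 to.py 473 273 215 190.7
```

```text
t 3.4 [432.3 238.5 304.1] [-1.8000e+02  1.0000e-02 -1.7046e+02] linear [-0.1146  0.0683  0.2228] roll -0.0097 rows 2.1 F [0.4 0.3 0.3]
```

```bash
python3 -m pendant '[{"fingers":0,"linear":[-0.115,0.068,0.12],"roll":-0.01},{"fingers":0,"linear":[-0.115,0.068,0.223],"roll":-0.01},{"fingers":0,"linear":[-0.115,0.068,0.223],"roll":-0.01},{"fingers":0,"linear":[-0.115,0.068,0.223],"roll":-0.01}]'
python3 - <<'E'
from h import *
import json
ci=camera_info('wrist');im=save('wrist','w2.png')
json.dump({k:np.array(v).tolist() for k,v in ci.items()},open('w2.json','w'))
print([(d['score'],np.round(d['at'],1)) for d in spot_in('tray_grip','wrist')[:3]])
s=read_state();print(s['eef_pos'],s['eef_rot'])
for z in(64,82):print([proj('wrist',(473+38*k*.983,273+38*k*.186,z),ci).round(1) for k in(-1,0,1)])
E
```

```text
time_s: 3.8
eef_pos: [472.0, 273.0, 213.3]
eef_rot: [-179.9, -0.3, -169.2]
force: [0.2, 0.1, 0.8]
width: 85.8
finger_force: 0.0
[(0.86, array([281. , 214.7]))]
[473.26781864 273.61024478 216.07854307] [ 1.79994946e+02  5.36180088e-02 -1.69199065e+02]
[array([282.5, 165.3]), array([282.2, 216.8]), array([282. , 262.9])]
[array([282.6, 170.8]), array([282.3, 226.1]), array([282. , 274.7])]
```

View pics/w2.png

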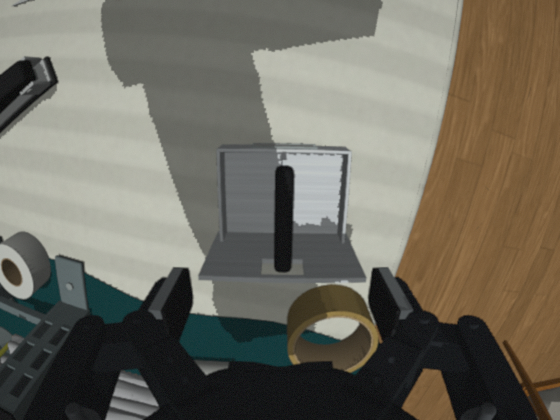

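Bar seen from (285,166) to (282,273) against a predicted (282.6,171) to (282,275). That puts the grip at about (472,274), yaw ≈ 9.8°, with the height agreeing with ~73 mm. Descend and grasp.

```bash
python3 to.py 472 274.2 126 189.9
```

```text
t 3.9 [473.3 273.6 216.1] [ 1.7999e+02  5.0000e-02 -1.6920e+02] linear [0.003  0.002  0.2252] roll 0.0075 rows 1.8 F [-0.5 -0.8  0.1]
```

```bash
python3 -m pendant '[{"fingers":0,"linear":[0.003,0.002,0.1],"roll":0.0075},{"fingers":0,"linear":[0.003,0.002,0.17],"roll":0.0075},{"fingers":0.3,"linear":[0.003,0.002,0.22],"roll":0.0075},{"fingers":0.6,"linear":[0.003,0.002,0.224],"roll":0.0075},{"fingers":1,"linear":[0.003,0.002,0.224],"roll":0.0075},{"fingers":1,"linear":[0.003,0.002,0.224],"roll":0.0075},{"fingers":1,"linear":[0.003,0.002,0.224],"roll":0.0075},{"fingers":1,"linear":[0.003,0.002,0.224],"roll":0.0075},{"fingers":1,"linear":[0.003,0.002,0.224],"roll":0.0075},{"fingers":1,"linear":[0.003,0.002,0.224],"roll":0.0075}]' 90
python3 to.py 472 274.2 260 180
```

```text
time_s: 4.9
eef_pos: [472.8, 275.1, 127.2]
eef_rot: [179.9, 0.2, -170.1]
force: [-1.0, 0.0, 6.7]
width: 11.1
finger_force: 88.6
t 4.9 [472.8 275.1 127.2] [ 179.95    0.19 -170.06] linear [ 0.0013 -0.0015 -0.3321] roll 0.0828 rows 2.7 F [-1.   0.   6.7]
```

Run:
```python
from h import *
np.set_printoptions(precision=1,suppress=True)
for p,z in [((261.8,137.4),182),((284.5,137.2),182),((263.5,159),3),((280.5,159),3)]: print(p,plane('top',p,z))
T=cv2.imread('pics/top0.png');S=cv2.imread('pics/side0.png');w=cv2.imread('pics/w1.png')
def c(I,x,y,wd,h,k): return cv2.resize(I[y:y+h,x:x+wd],None,fx=k,fy=k,interpolation=cv2.INTER_CUBIC)
o=np.zeros((600,800,3),np.uint8)
o[:240,:800]=c(T,255,112,200,60,4)[:,:800]
o[240:,:400]=c(S,215,100,80,72,5)
o[240:,400:]=c(S,210,160,80,72,5)
cv2.imwrite('pics/c1.png',cv2.convertScaleAbs(o,alpha=1.6))
```

```text
(261.8, 137.4) [653.1  70.3 182. ]
(284.5, 137.2) [652.8  25.  182. ]
(263.5, 159) [659.6  67.7   3. ]
(280.5, 159) [658.9  26.9   3. ]
```

View pics/c1.png

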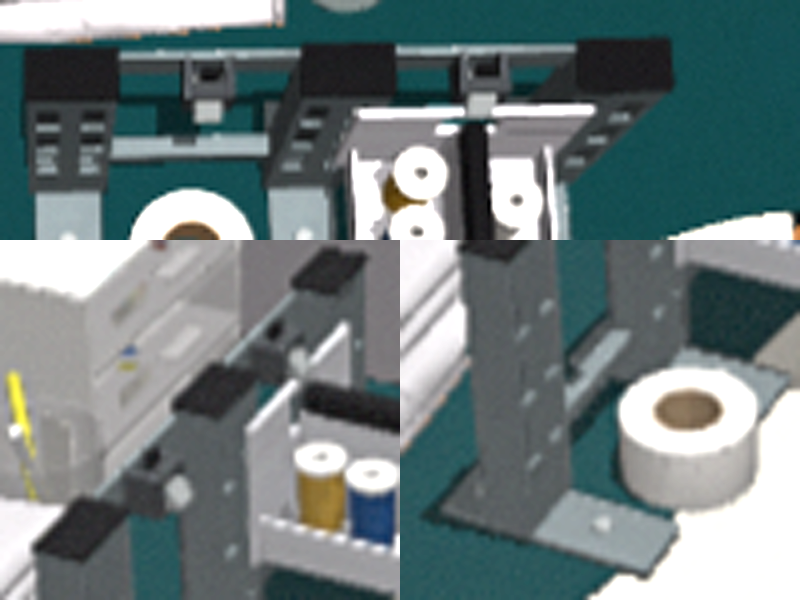

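```bash
python3 -m pendant '[{"fingers":1,"linear":[0,0,-0.1],"roll":0},{"fingers":1,"linear":[0,0,-0.2],"roll":0.04},{"fingers":1,"linear":[0,0,-0.28],"roll":0.083},{"fingers":1,"linear":[0.1,0,-0.28],"roll":0.083},{"fingers":1,"linear":[0.1,0,-0.28],"roll":0.083}]'
```

```text
time_s: 5.4
eef_pos: [427.2, 266.4, 237.4]
eef_rot: [-179.9, -0.3, -180.0]
force: [-1.4, -0.2, -3.4]
width: 11.4
finger_force: 88.8
```

The enhanced crop shows the black caps' front edges at about (261.5–284.5,136.7) for the left one and (399–423,134.6) for the right. The bolts are at about (307,138.5) and (375.5,137), and the hung plate's top edge runs from about (344,139.5) to (404,138.8).

Run:
```python
from h import *
np.set_printoptions(precision=1,suppress=True)
P=lambda c,r,z:print((c,r),plane('top',(255+c/4,112+r/4),z))
for c,r in [(24,100),(118,99),(302,97),(395,95),(577,92),(672,90)]: P(c,r,182)
P(208,107,169);P(481,102,169);P(357,112,155);P(596,107,155);P(475,125,152)
P(475,185,146) 
# side crops
Q=lambda o,c,r,z:print('side',plane('side',(o[0]+c/5,o[1]+r/5),z))
Q((215,100),103,560-240,182);Q((215,100),235,415-240,182)
Q((210,160),137,535-240,3)
print(tri([ray('top',(307,138.7)),ray('side',(215+177/5,100+(490-240)/5))]))
s=read_state();print(s['time_s'],s['eef_pos'],s['eef_rot'])
```

```text
(24, 100) [653.9  71.9 182. ]
(118, 99) [653.7  24.9 182. ]
(302, 97) [653.3 -67.3 182. ]
(395, 95) [ 653.6 -114.   182. ]
(577, 92) [ 653.7 -205.9  182. ]
(672, 90) [ 654. -254.  182.]
(208, 107) [653.1 -21.3 169. ]
(481, 102) [ 653.6 -160.6  169. ]
(357, 112) [653.9 -99.7 155. ]
(596, 107) [ 654.6 -224.   155. ]
(475, 125) [ 646.9 -161.2  152. ]
(475, 185) [ 616.4 -160.8  146. ]
side [640.9  73.8 182. ]
side [642.5 -65.4 182. ]
side [653.8  65.6   3. ]
(array([655.2, -22.6, 159.8]), [np.float64(1.0926849974893695), np.float64(1.0926849974893438)])
5.4 [427.2 266.4 237.4] [-179.9   -0.3 -180. ]
```

```bash
python3 to.py 560 -21.5 217 180
```

```text
t 5.4 [427.2 266.4 237.4] [-179.91   -0.3  -179.95] linear [-0.3316 -0.7199  0.0503] roll 0.0004 rows 6.4 F [-1.4 -0.2 -3.4]
```

```bash
python3 -m pendant '[{"fingers":1,"linear":[0,-0.06,0],"roll":0},{"fingers":1,"linear":[-0.04,-0.15,0],"roll":0},{"fingers":1,"linear":[-0.09,-0.26,0],"roll":0},{"fingers":1,"linear":[-0.14,-0.37,0],"roll":0},{"fingers":1,"linear":[-0.2,-0.48,0],"roll":0},{"fingers":1,"linear":[-0.25,-0.59,0.02],"roll":0},{"fingers":1,"linear":[-0.3,-0.68,0.04],"roll":0},{"fingers":1,"linear":[-0.332,-0.72,0.05],"roll":0},{"fingers":1,"linear":[-0.332,-0.72,0.05],"roll":0},{"fingers":1,"linear":[-0.332,-0.72,0.05],"roll":0},{"fingers":1,"linear":[-0.332,-0.72,0.05],"roll":0}]'
python3 - <<'E'
from h import *
import json
s=read_state();print(s['time_s'],np.round(s['eef_pos'],1),np.round(s['eef_rot'],2))
ci=camera_info('wrist');w=save('wrist','w3.png')
json.dump({k:np.array(v).tolist() for k,v in ci.items()},open('w3.json','w'))
T=save('top','top3.png')[:,:,::-1];S=save('side','side3.png')[:,:,::-1]
s=read_state();print(s['time_s'],np.round(s['eef_pos'],1),np.round(s['eef_rot'],2))
def c(I,x,y,wd,h,k): return cv2.resize(I[y:y+h,x:x+wd],None,fx=k,fy=k,interpolation=cv2.INTER_CUBIC)
o=np.zeros((600,800,3),np.uint8)
o[:300,:400]=c(T,260,115,100,75,4); o[:300,400:]=c(S,215,95,100,75,4)
o[300:]=c(w[:,:,::-1],80,180,400,150,2)
cv2.imwrite('pics/c3.png',cv2.convertScaleAbs(o,alpha=1.5))
E
```

```text
time_s: 6.5
eef_pos: [564.1, -19.6, 217.0]
eef_rot: [180.0, -0.1, -180.0]
force: [0.4, 0.1, -3.5]
width: 11.3
finger_force: 89.0
6.5 [564.1 -19.6 217. ] [ 1.7997e+02 -7.0000e-02 -1.7997e+02]
6.65 [564.5 -19.4 217.4] [ 179.99   -0.   -179.93]
```

View pics/c3.png

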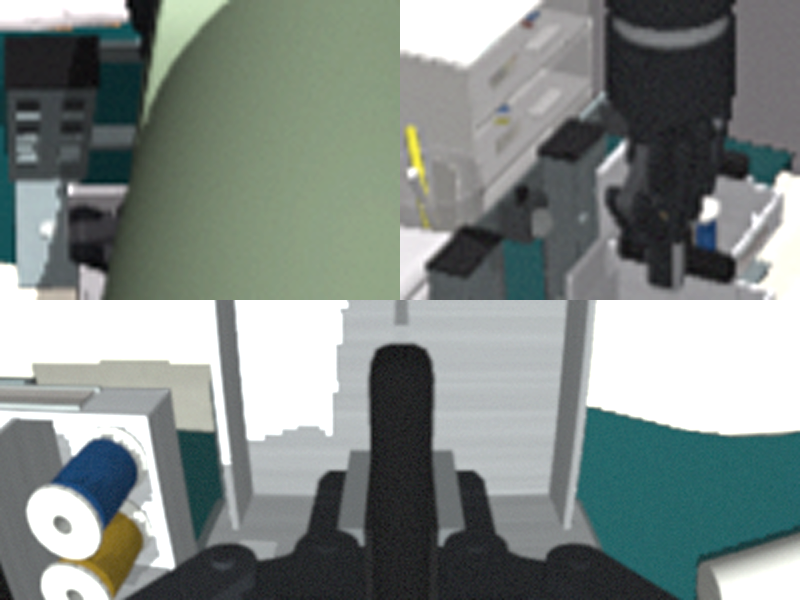

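The gripper hides the bay from the top camera. In the wrist view the held tray is symmetric about the bar (walls at ~188.5 and ~376 px on row 180), and the hung tray's front-left corner is at about (162.5,225). I'll cross-check laterally with both trays in that same picture.

Run:
```python
from h import *
import json
np.set_printoptions(precision=1,suppress=True)
ci=json.load(open('w3.json'))
print('hung corner',plane('wrist',(162.5,225),96,ci))
for p in [(188.5,182),(376,182)]: print('held rim',plane('wrist',p,116,ci))
print('spool etc'); print([ (q,[(d['score'],np.round(d['at'],1)) for d in spot_in(q,'wrist')[:2]]) for q in('hung_tray','bay_left','catch_left')])
for p in [(24+0,0)]: pass
# compare left upright cap seen now
print(plane('top',(260+7/4,115+90/4),182),plane('top',(260+98/4,115+90/4),182))
s=read_state();print(s['time_s'],s['eef_pos'],s['eef_rot'])
```

```text
hung corner [561.7 -99.7  96. ]
held rim [527.2 -72.5 116. ]
held rim [526.9  33.4 116. ]
spool etc
[('hung_tray', [(0.96, array([ 97.5, 287. ]))]), ('bay_left', [(0.67, array([ 34.5, 373.2]))]), ('catch_left', [(0.55, array([280. , 225.8]))])]
[652.9  70.4 182. ] [652.1  25.  182. ]
6.8 [564.8 -19.8 217.3] [-180.    0. -180.]
```

View pics/w3.png

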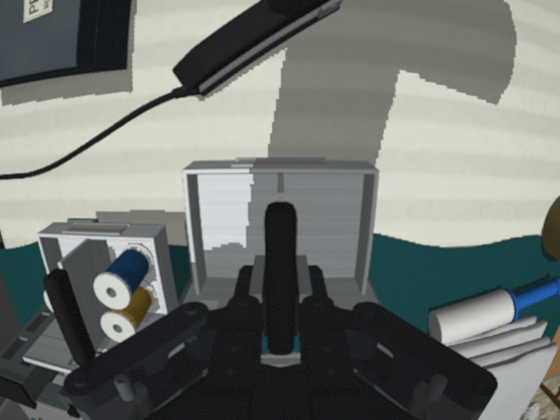

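The full wrist view shows the hung tray clearly, with rim front corners at about (39,230) and (165,224). The held tray's are at about (183,166) and (378,168).

Run:
```python
from h import *
import json
np.set_printoptions(precision=1,suppress=True)
ci=json.load(open('w3.json'))
for p in [(183,166),(378,168),(187,285),(368,285)]: print('held',plane('wrist',p,116.5,ci))
for p in [(39,230),(165,224),(180,300)]: print('hung z96',plane('wrist',p,96,ci))
for p in [(60,272),(92,355)]: print('hung bar',plane('wrist',p,152,ci))
for p in [(281,203),(281,352)]: print('held bar',plane('wrist',p,172,ci))
I=cv2.imread('pics/w3.png')
cv2.imwrite('pics/w3c.png',cv2.convertScaleAbs(cv2.resize(I[205:405,10:210],(600,600),interpolation=cv2.INTER_CUBIC),alpha=1.7))
```

```text
held [517.8 -74.9 116.5]
held [518.7  33.8 116.5]
held [595.  -80.7 116.5]
held [594.5  35.7 116.5]
hung z96 [ 568.8 -214.    96. ]
hung z96 [561.  -97.7  96. ]
hung z96 [622.1 -95.2  96. ]
hung bar [ 570.3 -149.9  152. ]
hung bar [ 636.1 -148.2  152. ]
held bar [521.3 -20.4 172. ]
held bar [597.5 -20.2 172. ]
```

View pics/w3c.png

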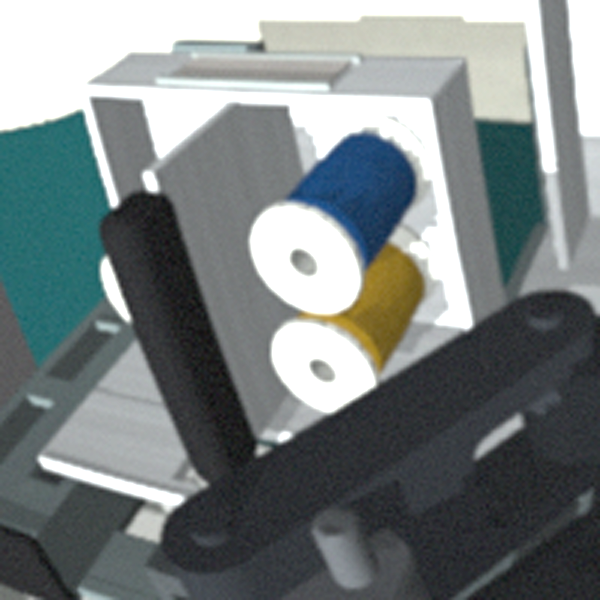

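Run:
```python
from h import *
import json
np.set_printoptions(precision=1,suppress=True)
ci=json.load(open('w3.json'))
f=lambda c,r:(10+c/3,205+r/3)
a,b=f(90,92),f(437,93)
print('rim',plane('wrist',a,96,ci),plane('wrist',b,96,ci))
print('bar c',plane('wrist',f(142,215),143,ci),plane('wrist',f(215,440),143,ci))
print('plate top corner left end',plane('wrist',f(40,460),155,ci))
for hy in(-161.5,-158):
  p=lambda x,y,z:((proj('wrist',(656+x,hy+y,z),ci)-[10,205])*3).round(0)
  print(hy,'bar hull',[p(-43+38*k,6.5*j,z) for k in(-1,) for j in(-1,1) for z in(134,152)],'far',[p(-5,6.5*j,152) for j in (-1,1)],'rim',p(-85,-54,96),p(-85,54,96),'plateL',p(-1,-61,155))
```

```text
rim [ 573.7 -214.5   96. ] [ 569.9 -105.9   96. ]
bar c [ 579.8 -162.1  143. ] [ 644.8 -165.5  143. ]
plate top corner left end [ 657.5 -226.5  155. ]
-161.5 bar hull [array([138., 174.]), array([ 93., 213.]), array([182., 178.]), array([138., 219.])] far [array([200., 480.]), array([242., 490.])] rim [85. 82.] [431.  97.] plateL [ 46. 456.]
-158 bar hull [array([150., 175.]), array([105., 215.]), array([194., 179.]), array([150., 221.])] far [array([211., 483.]), array([254., 492.])] rim [94. 83.] [445.  97.] plateL [ 55. 459.]
```

```bash
python3 -m pendant '[{"fingers":1,"linear":[-0.03,-0.0025,0.004],"roll":0},{"fingers":1,"linear":[-0.06,-0.0025,0.004],"roll":0},{"fingers":1,"linear":[-0.085,-0.0025,0.004],"roll":0},{"fingers":1,"linear":[-0.085,-0.0025,0.004],"roll":0},{"fingers":1,"linear":[-0.085,-0.0025,0.004],"roll":0}]'
python3 -m pendant '[{"fingers":1,"linear":[-0.006,0,0],"roll":0},{"fingers":1,"linear":[-0.012,0,0],"roll":0},{"fingers":1,"linear":[-0.018,0,0],"roll":0},{"fingers":1,"linear":[-0.025,0,0],"roll":0},{"fingers":1,"linear":[-0.025,0,0],"roll":0}]'
```

```text
time_s: 7.3
eef_pos: [598.7, -21.3, 215.3]
eef_rot: [180.0, -0.0, 180.0]
force: [-0.1, -0.1, -4.0]
width: 11.5
finger_force: 89.0
time_s: 7.8
eef_pos: [609.4, -21.5, 215.5]
eef_rot: [-180.0, 0.0, 180.0]
force: [-0.2, 0.5, -3.7]
width: 11.6
finger_force: 89.0
```

```bash
python3 -m pendant '[{"fingers":1,"linear":[-0.005,0,0],"roll":0},{"fingers":1,"linear":[-0.0075,0,0],"roll":0},{"fingers":1,"linear":[-0.0075,0,0],"roll":0}]'
python3 -m pendant '[{"fingers":1,"linear":[-0.0025,0,0],"roll":0},{"fingers":1,"linear":[-0.005,0,0],"roll":0},{"fingers":1,"linear":[-0.005,0,0],"roll":0}]'
```

```text
time_s: 8.1
eef_pos: [612.1, -21.5, 215.4]
eef_rot: [-180.0, 0.0, 180.0]
force: [-1.0, -0.2, -3.2]
width: 11.9
finger_force: 89.0
time_s: 8.4
eef_pos: [613.7, -21.4, 215.4]
eef_rot: [180.0, -0.0, 180.0]
force: [-1.5, 0.6, -2.6]
width: 11.8
finger_force: 89.0
```

```bash
python3 -m pendant '[{"fingers":1,"linear":[-0.0025,0,0],"roll":0},{"fingers":1,"linear":[-0.005,0,0],"roll":0},{"fingers":1,"linear":[-0.005,0,0],"roll":0}]'
python3 -m pendant '[{"fingers":1,"linear":[-0.0025,0,0],"roll":0},{"fingers":1,"linear":[-0.005,0,0],"roll":0},{"fingers":1,"linear":[-0.005,0,0],"roll":0}]'
```

```text
time_s: 8.7
eef_pos: [614.8, -21.5, 215.3]
eef_rot: [-180.0, -0.2, 180.0]
force: [-5.4, -0.8, -0.7]
width: 11.2
finger_force: 89.5
time_s: 9.0
eef_pos: [615.1, -21.5, 215.1]
eef_rot: [-180.0, -0.4, 180.0]
force: [-11.2, -0.3, 2.0]
width: 11.6
finger_force: 90.2
```

Contact at TCP x≈614.5, matching the plate seated on the uprights with the claws in. Ease off slightly and press down.

```bash
python3 -m pendant '[{"fingers":1,"linear":[0.005,0,0],"roll":0},{"fingers":1,"linear":[0.005,0,0.01],"roll":0},{"fingers":1,"linear":[0.005,0,0.02],"roll":0},{"fingers":1,"linear":[0.005,0,0.025],"roll":0},{"fingers":1,"linear":[0.005,0,0.025],"roll":0}]'
python3 -m pendant '[{"fingers":1,"linear":[0,0,0.005],"roll":0},{"fingers":1,"linear":[0,0,0.01],"roll":0},{"fingers":1,"linear":[0,0,0.015],"roll":0},{"fingers":1,"linear":[0,0,0.015],"roll":0}]'
```

```text
time_s: 9.5
eef_pos: [614.8, -21.4, 206.3]
eef_rot: [-180.0, -0.1, 180.0]
force: [-8.7, -0.1, 5.0]
width: 11.7
finger_force: 90.5
time_s: 9.9
eef_pos: [614.8, -21.3, 198.9]
eef_rot: [180.0, -0.2, 180.0]
force: [-5.5, -1.4, -2.4]
width: 11.2
finger_force: 89.3
```

```bash
python3 -m pendant '[{"fingers":1,"linear":[0,0,0.0025],"roll":0},{"fingers":1,"linear":[0,0,0.005],"roll":0},{"fingers":1,"linear":[0,0,0.005],"roll":0}]'
python3 -m pendant '[{"fingers":1,"linear":[0,0,0.0025],"roll":0},{"fingers":1,"linear":[0,0,0.005],"roll":0},{"fingers":1,"linear":[0,0,0.005],"roll":0}]'
```

```text
time_s: 10.2
eef_pos: [614.8, -21.3, 197.3]
eef_rot: [180.0, -0.1, 180.0]
force: [-6.9, 0.0, -0.8]
width: 11.0
finger_force: 90.0
time_s: 10.5
eef_pos: [614.8, -21.3, 197.0]
eef_rot: [-180.0, -0.1, 180.0]
force: [-10.9, 0.1, 10.5]
width: 11.4
finger_force: 91.6
```

Seated at z≈197, as predicted. I'll press once more, then tug up gently to confirm that the catch holds.

```bash
python3 -m pendant '[{"fingers":1,"linear":[0,0,0.005],"roll":0},{"fingers":1,"linear":[0,0,0.01],"roll":0},{"fingers":1,"linear":[0,0,0.01],"roll":0}]'
python3 -m pendant '[{"fingers":1,"linear":[0.003,0,-0.01],"roll":0},{"fingers":1,"linear":[0.004,0,-0.02],"roll":0},{"fingers":1,"linear":[0.004,0,-0.023],"roll":0},{"fingers":1,"linear":[0.004,0,-0.023],"roll":0}]'
```

```text
time_s: 10.8
eef_pos: [614.7, -21.3, 196.7]
eef_rot: [-180.0, 0.0, -180.0]
force: [-19.9, 2.0, 33.0]
width: 11.4
finger_force: 95.0
time_s: 11.2
eef_pos: [614.5, -21.3, 199.4]
eef_rot: [180.0, -0.0, 180.0]
force: [1.2, -0.0, -11.6]
width: 11.6
finger_force: 88.7
```

The tug meets about 8 N beyond the weight within 2.4 mm, so the catch is holding. Press back down, relax and release.

```bash
python3 -m pendant '[{"fingers":1,"linear":[0,0,0.008],"roll":0},{"fingers":1,"linear":[0,0,0.0175],"roll":0},{"fingers":1,"linear":[0,0,0.0175],"roll":0}]'
python3 -m pendant '[{"fingers":1,"linear":[0,0,-0.004],"roll":0},{"fingers":0.7,"linear":[0,0,-0.004],"roll":0},{"fingers":0.4,"linear":[0,0,-0.004],"roll":0},{"fingers":0.4,"linear":[0,0,-0.004],"roll":0},{"fingers":0.4,"linear":[0,0,-0.004],"roll":0}]'
```

```text
time_s: 11.5
eef_pos: [614.5, -21.4, 196.9]
eef_rot: [-180.0, 0.1, 180.0]
force: [-9.7, 0.0, 14.5]
width: 11.3
finger_force: 92.4
time_s: 12.0
eef_pos: [614.8, -21.5, 195.4]
eef_rot: [-180.0, 0.0, 180.0]
force: [0.4, 1.4, 0.3]
width: 51.3
finger_force: 0.0
```

```bash
python3 -m pendant '[{"fingers":0.4,"linear":[0,0,-0.05],"roll":0},{"fingers":0.4,"linear":[0,0,-0.15],"roll":0},{"fingers":0.4,"linear":[0,0,-0.28],"roll":0},{"fingers":0.4,"linear":[0.12,0,-0.3],"roll":0},{"fingers":0.4,"linear":[0.25,0,-0.3],"roll":0},{"fingers":0.4,"linear":[0.37,0.12,-0.3],"roll":0},{"fingers":0.4,"linear":[0.45,0.24,-0.3],"roll":0},{"fingers":0.4,"linear":[0.45,0.36,-0.3],"roll":0},{"fingers":0.4,"linear":[0.45,0.48,-0.3],"roll":0},{"fingers":0.4,"linear":[0.45,0.6,-0.3],"roll":0},{"fingers":0.4,"linear":[0.45,0.6,-0.3],"roll":0},{"fingers":0.4,"linear":[0.45,0.6,-0.3],"roll":0}]'
python3 - <<'E'
from h import *
T=save('top','top5.png')[:,:,::-1];S=save('side','side5.png')[:,:,::-1]
def c(I,x,y,wd,h,k): return cv2.resize(I[y:y+h,x:x+wd],None,fx=k,fy=k,interpolation=cv2.INTER_CUBIC)
o=np.zeros((600,800,3),np.uint8)
o[:300]=c(T,255,112,200,75,4); o[300:,:400]=c(S,215,100,80,60,5); o[300:,400:]=c(T,230,100,200,150,2)
cv2.imwrite('pics/c5.png',cv2.convertScaleAbs(o,alpha=1.5))
E
```

```text
time_s: 13.2
eef_pos: [434.3, 221.0, 315.3]
eef_rot: [180.0, 0.0, -179.8]
force: [-0.5, 0.1, -0.1]
width: 51.3
finger_force: 0.0
```

View pics/c5.png

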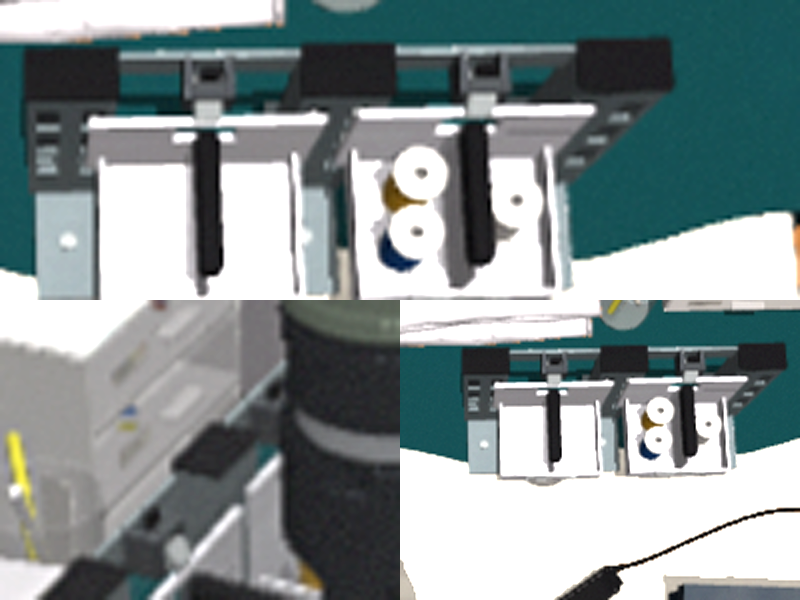

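The top view shows the loose tray hanging level beside the hung one: plate edge (277.5–337,142) against (344–404,139.5), about 2–3 mm forward by this measure. The stapler is undisturbed. I'll compare the bolt's pixels before and after, and against the right bay.

Run:
```python
from h import *
np.set_printoptions(precision=1,suppress=True,linewidth=160)
a=cv2.imread('pics/top0.png',0);b=cv2.imread('pics/top5.png',0)
print('before L',a[132:148,305:310].mean(1));print('after  L',b[132:148,305:310].mean(1));print('after  R',b[131:147,373:378].mean(1))
P=lambda c,r,z:plane('top',(255+c/4,112+r/4),z)
print(P(90,122,155),P(327,118,155),P(357,112,155),P(596,107,155))
s=read_state();print(s['time_s'])
I=np.hstack([cv2.resize(x[125:155,290:325],(400,343),interpolation=cv2.INTER_CUBIC) for x in(a,b)])
I2=cv2.resize(b[124:154,358:393],(400,343),interpolation=cv2.INTER_CUBIC)
cv2.imwrite('pics/c6.png',cv2.convertScaleAbs(cv2.resize(np.hstack([I,I2]),(795,230)),alpha=1.2))
```

```text
before L [ 39.6  57.   56.4  52.6  50.   91.2 120.2 118.8 119.4 114.   82.4  39.2  37.2  63.8  99.  112.2]
after  L [ 44.2  64.4  64.4  59.4  57.6 103.6 134.2 132.4 133.2 128.4 146.6 129.4  40.8  31.8  31.   18.6]
after  R [ 48.   64.6  64.6  56.2  99.6 136.2 132.4 133.2 134.  123.4  81.   29.2  57.4  65.8  43.   34.8]
[650.7  38.3 155. ] [650.9 -84.  155. ] [653.9 -99.7 155. ] [ 654.6 -224.   155. ]
13.3
```

View pics/c6.png

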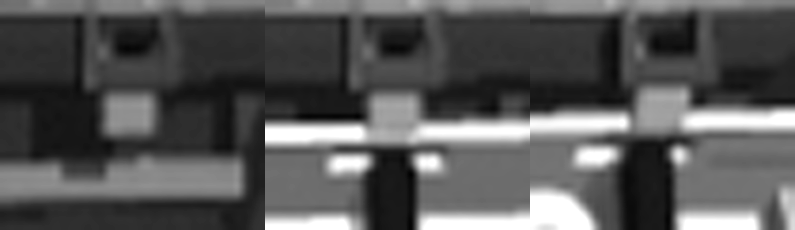

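```bash
python3 -c "
from plant import *
print(finish_job())"
```

```text
the job is handed in; nothing more can be done
None
```

The loose tray hangs in the left bay at the hung tray's height with the catch out over its top edge, the gripper is clear, the stapler was not touched, and the job is handed in (no verdict returned). The tray's top edge sits about 3 mm forward of the hung tray's, which I estimate as a tilt of 2 to 3 degrees, not measured and under the 4-degree limit.

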